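# Mount the copper tube between the centres of the welding bench

### The job

Mount the copper tube from the white rack between the two cone centres of the sloping bench: lay it on the bench's two V rests without dropping it or letting it tip into place, then slide the tailstock with the red grip towards the headstock until both cones sit in the tube's ends and the tube has no end play. Leave the other two tubes in the rack and do not push the bottle, the jar or the mug about.

Things in the scene. Friction and masses are not known exactly. Their poses are not given: they have to be found in the camera images.
- tube_copper: the copper-coloured tube to mount: 120 mm long, 22 mm outside, 16 mm inside diameter, open ends, about 0.2 kg. Origin at its middle on its axis, x along it. It starts level in one of the rack's three notch pairs, axis 50 mm above the table, 42 mm above the rack's base; its neighbours are parallel, 64 mm axis to axis
- tube_steel: bright steel tube of the same size, to be left in the rack. Same axes
- tube_dark: dark steel tube of the same size, to be left in the rack. Same axes
- rack: white rack for the three tubes, 110 x 190 x 50 mm; origin at the centre of its underside, x along the tubes, y across them; notches at y = -64, 0 and 64 mm; each tube rests in two V notches 80 mm apart
- seat (a point): where the middle of the mounted tube belongs, on the sloping bench's centre line. x points up the 30 degree slope along that line, from headstock to tailstock; y is level across the bench; z square to the slope, upwards. In this frame (mm) the headstock's cone has its tip at x = -48, the tailstock's at x = 127 - 1000 * joint tail; each enters its end of the mounted tube by about 12
- cradle: the sloping bench: aluminium deck 335 x 130 mm. Origin on the deck's upper face, 45 mm below seat square to the slope; axes as point seat. Two white V rests (8 mm long, 58 mm wide, lips 53 mm above the deck) at x = -35 and 35 mm carry the tube 0.6 mm below the centre line. Dark headstock block 60 wide, 62 high at x = -112 to -76 mm; its steel cone is 20 mm long, 24 to 4 mm diameter
- tail (a joint): travel of the tailstock in m, 0 (highest up the slope, farthest from the headstock) to 0.095, growing as it slides down the slope towards the headstock; it stays where it is left (5 N of friction). With the tube mounted without play it reads about 0.080
- tail_grip (a point): point on the tailstock's red post, which is 20 mm along the slope, 18 mm across, 42 mm tall, square to the slope, on the dark tailstock block (46 x 60 mm). The point is on the post's axis, 25 mm above the block, 17 mm below the post's top. Axes as point seat. The tip of the tailstock's cone lies 46 mm down the slope from it and 39 mm lower square to the slope
- bottle: white bottle with blue cap, 56 mm diameter, 150 mm tall; origin at the centre of its underside
- jar: small jar with steel lid, 60 mm diameter, 70 mm tall; origin at the centre of its underside
- mug: blue mug, 80 mm diameter, 90 mm tall; origin at the centre of its underside
Mind the look-alikes: they are no part of the job. What is meant by the tube_copper is not turquoise, and is the smaller of those in its own colour.

How it is judged:
On the way:
1. the copper tube lies in the bench's V rests, in line with the centres, with the tailstock still back (y of tube_copper in the frame of seat between -0.006 and 0.006 m and z of tube_copper in the frame of seat between -0.006 and 0.006 m and angle between the x axis of tube_copper and the x axis of seat, either way round below 0.1 rad and value of joint tail below 0.07 m), for 0.2 s.
At the end, for the whole second after the job is handed in: copper tube at rest, its middle within 3 mm of the centre line and 5 mm of the seat along it, its axis within 0.06 rad; tailstock up against it with under 5 mm of end play (joint tail 0.075 to 0.088); the other two tubes within 20 mm of where they started (x of tube_copper in the frame of seat between -0.005 and 0.005 m and y of tube_copper in the frame of seat between -0.003 and 0.003 m and z of tube_copper in the frame of seat between -0.003 and 0.003 m and angle between the x axis of tube_copper and the x axis of seat, either way round below 0.06 rad and value of joint tail between 0.075 and 0.088 m and linear speed of tube_copper below 0.02 m/s and distance of each of tube_steel, tube_dark from where it was at the start of the episode below 0.02 m); the robot touches nothing.
It fails at once if the copper tube is dropped or left to tip into the bench (loose from the fingers within 120 mm of its seat, and faster than 0.6 m/s or 6 rad/s) (distance between tube_copper and seat below 0.12 m and contact force between the fingers and tube_copper below 0.05 N and (linear speed of tube_copper above 0.6 m/s or angular speed of tube_copper above 6 rad/s)).
It fails at once if another tube is moved more than 20 mm (distance of any of tube_steel, tube_dark from where it was at the start of the episode above 0.02 m).
It fails at once if the bottle, jar or mug is moved more than 40 mm (distance of any of bottle, jar, mug from where it was at the start of the episode above 0.04 m).
It also fails if it takes over 61 s, if anything falls off the work surface, if the arm or the gripper's body presses on something with over 40 N, if the wrist force passes 120 N, or if a joint passes its speed limit or range.

### The arm

A 6-joint arm with a two-finger parallel gripper is mounted at the origin on the work surface. World frame = base frame: x ahead of the robot, y to its left, z up, the work surface at z = 0. Lengths are in m, angles in rad, forces in N, time in s.
With the tool pointing down it reaches from about 0.35 to 0.775 m from the base axis. Payload 7.3 kg.
Tool frame: the origin (TCP) lies midway between the tips of the shut fingers; the grasp point (between the pads) lies 19 mm behind it (tcp_to_grasp is the distance from the TCP to the grasp point, in m); z points along the fingers, y is the line along which they close (so a half turn about z gives the same grasp; the last joint's range is limited). The gripper opens to 92 mm and grips with 3 to 60 N. Pads are 19 mm wide; open, the fingers measure 130 mm over their backs; the gripper's body (75 mm by 190 mm) begins 47 mm behind the grasp point.
Start: joints at [1.132, 0.342, 1.524, -0, 1.275, -0.146], TCP at [0.152, 0.503, 0.227] pointing down, gripper open.
Joint ranges: [-2.53, 2.53], [-0.77, 2.02], [0.04, 2.7], [-1, 4.14], [0.28, 2.66], [-3.11, 3.11]. Speed limits (rad/s): [2.57, 2.57, 3.14, 3.14, 3.14, 3.14].

### API

Orientations are given as [roll, pitch, yaw] about the fixed x, y, z axes, in that order (R = Rz(yaw) Ry(pitch) Rx(roll)).
In Python, from cell import observe, read_camera, calibration, hand_in, tcp_to_grasp gives the robot as it stands.
- The arm moves only by the tool send_rows, never from a script. Its argument "targets" is a list of rows, each a list of 5 numbers: the opening, from 0 (shut) to 1 (fully open), then the shift along the world's x, y, z in m, then the turn about the world's z in rad. A call has 1 to 5 rows; each row shifts and turns the commanded pose from where the row before left it; what a row does not reach is not made up. A row lasts 1/10 s, in which the tool goes at most 50 mm and 8.59 degrees, less where a joint would pass 70% of its speed; a pose out of reach is approached as far as the arm can. A call is refused whole if a number of a shift passes 0.05 or a number of a turn 0.15, either way. A call with a gripper value outside its range is refused whole. The fingers move at their own pace and stop on an object; "grip_force" is the grip in N (left out, the last holds). Time passes only in rows, so rows that do not move let the fingers close. It gives the time, the measured TCP pose, the force, the opening and the grip force at its end, in the units of the state.
- observe(): the state, without advancing time (a new reading comes with each control period).
- read_camera(name): name is "scene" or "top" or "wrist"; returns (picture, depth): 480x640x3 uint8, red, green, blue; 480x640 float32, m along the optical axis (not along the pixel's ray), 0 where there is no reading.
- calibration(name): a dict with "intrinsics" (3x3 intrinsics, pixels), "world_to_cam" (4x4, takes a point from world to camera coordinates); the wrist camera has in their place "hand_eye" (4x4, takes a point from camera to tool coordinates, whose origin is the TCP and whose axes are the flange's). Camera axes: x right, y up, looking along -z (the intrinsics and any distortion apply to the point x, -y, -z); pixel columns grow to the right and rows downward; lengths in m; the calibration is good to about 2 mm. A picture is of the moment at which its call begins: read the wrist's pose just before it. calibration takes no time and is no camera call.
- hand_in(): hands the job in; it is judged then, once.
The state is a dict: "time": time; "qpos": joint angles; "qvel": joint speeds; "joint_efforts": joint torques, N m; "tool_pos": TCP position; "tool_rot": TCP orientation; "contact_force": force on the tool from outside, world axes, zero at the start; "torque": the same for the moment, N m; "opening": finger opening in m; "grip_force": force on a finger pad.
Only numpy, scipy, OpenCV 4.12 (cv2) and the standard library are available. Lean on these libraries where they do the work, as an engineer would, in place of code of your own. Each camera call takes 0.05 s, during which the arm holds its last target. There are 200 camera calls.

## Working session

There is one attempt and no reset: what is moved stays moved. The work goes in short steps, Python scripts to look and compute and a tool call to move; the robot and the scene stay as the last step left them, time stands still between calls to the robot, and variables do not carry over. Pictures are saved under pics/ and viewed, at most 10 in all, crops included, and the job is handed in when it is done.

Besides the shell and the picture viewer there is one more tool, called after "Request:" as a command line: name --pt "numbers of a row" for each row, then --argument value for the rest. send_rows: Moves the arm, as the interface text tells. Its arguments: {"type":"object","properties":{"targets":{"type":"array","items":{"type":"array","items":{"type":"number"}}},"grip_force":{"type":"number"}},"required":["targets"]}

```bash
mkdir -p pics; ls
python3 - <<'E'
from cell import *
import cv2,numpy as np
print(observe())
print(tcp_to_grasp() if callable(tcp_to_grasp) else tcp_to_grasp)
a=[]
for n in("scene","top"):
    p,d=read_camera(n);c=calibration(n);np.savez(n+".npz",p=p,d=d,K=c["intrinsics"],T=c["world_to_cam"])
    cv2.imwrite(f"pics/{n}.png",p[:,:,::-1]);print(c)
E
```

```text
pics
{'time': 0.0, 'qpos': array([ 1.13204479e+00,  3.42687586e-01,  1.52501907e+00, -2.39138038e-05,
        1.27542321e+00, -1.46030302e-01]), 'qvel': array([-0.00022557, -0.00020547, -0.00077463,  0.00308878,  0.00038462,
       -0.00135942]), 'joint_efforts': array([ 8.24990402e-04, -4.31253183e+01, -2.44219369e+01,  7.18711456e-02,
        5.60132798e-02, -1.25544102e-04]), 'tool_pos': array([0.15131508, 0.50228541, 0.2260625 ]), 'tool_rot': array([-3.14006848e+00, -2.01058215e-04,  2.84887825e+00]), 'contact_force': array([-0.29502596,  0.5836211 ,  0.26100205]), 'torque': array([-0.02343918,  0.02397615,  0.00861536]), 'grip_force': 0.0, 'opening': 0.09182947468994594}
0.0188
{'intrinsics': array([[464.60340767,   0.        , 326.8996514 ],
       [  0.        , 464.60340767, 242.2534866 ],
       [  0.        ,   0.        ,   1.        ]]), 'world_to_cam': array([[ 0.72258578,  0.69109637,  0.01598728, -0.39681222],
       [-0.37571443,  0.37321056,  0.84826443,  0.06425264],
       [ 0.58026584, -0.61895047,  0.52933153, -1.40397728],
       [ 0.        ,  0.        ,  0.        ,  1.        ]])}
{'intrinsics': array([[512.48182392,   0.        , 325.73389574],
       [  0.        , 512.48182392, 235.7927824 ],
       [  0.        ,   0.        ,   1.        ]]), 'world_to_cam': array([[-0.00748049, -0.99960939,  0.02692773, -0.02131197],
       [ 0.98999478, -0.00360868,  0.14105787, -0.55458409],
       [-0.14090559,  0.0277135 ,  0.98963507, -1.35869716],
       [ 0.        ,  0.        ,  0.        ,  1.        ]])}
```

View pics/scene.png

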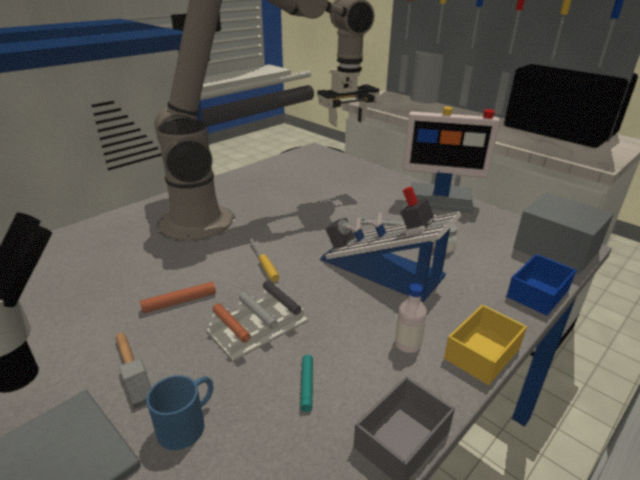

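View pics/top.png

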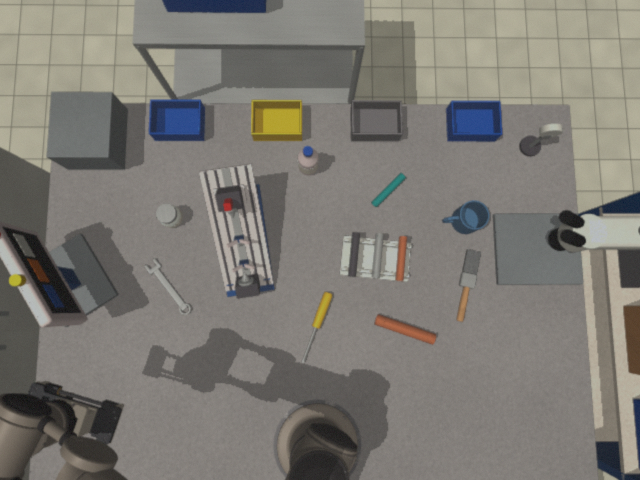

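The copper tube in the rack is the right-hand one in the top view (about 402,258). The larger copper tube on the table (405,329) is a decoy. The bench headstock is at (247,285), and the red post is at (228,205) at the uphill end.

```bash
cat > h.py <<'E'
import numpy as np,cv2
def cloud(d,K,T):
    v,u=np.mgrid[:d.shape[0],:d.shape[1]]
    P=np.stack([(u-K[0,2])*d/K[0,0],-(v-K[1,2])*d/K[1,1],-d],-1)
    return (P-T[:3,3])@T[:3,:3]
def load(n):
    z=np.load(n+".npz");return z["p"],z["d"],cloud(z["d"],z["K"],z["T"])
E
python3 - <<'E'
from h import *
np.set_printoptions(precision=4,suppress=True)
for n in("top","scene"):
    p,d,W=load(n);hsv=cv2.cvtColor(p,cv2.COLOR_RGB2HSV);ok=d>0
    H,S,V=[hsv[...,i].astype(int) for i in range(3)]
    v,u=np.mgrid[:480,:640]
    tz=W[ok&(abs(W[...,2])<.02)&(W[...,0]>.2)&(W[...,0]<.8)&(abs(W[...,1])<.5)];print(n,"table z",np.median(tz[:,2]),tz[:,2].std())
    box=(slice(230,285),slice(392,412)) if n=="top" else (slice(300,345),slice(208,253))
    m=np.zeros_like(ok);m[box]=1;m&=ok&((H<12)|(H>170))&(S>90)
    c=W[m];print("copper",m.sum(),np.median(c,0),np.percentile(c[:,2],[5,50,95]))
    r=cv2.minAreaRect((c[:,:2]*1000).astype(np.float32));print("rect",r)
    w=W[ok&(W[...,2]>.035)&(W[...,2]<.075)&(W[...,0]>.3)&(W[...,0]<.65)&(W[...,1]>-.3)&(W[...,1]<.02)]
    print("rack all",len(w),cv2.minAreaRect((w[:,:2]*1000).astype(np.float32)))
    m=ok&((H<8)|(H>172))&(S>150)&(W[...,2]>.12)&(W[...,0]>.3)&(W[...,0]<.8)&(W[...,1]>.05)&(W[...,1]<.4)
    c=W[m];print("red",len(c),c.mean(0),c.min(0),c.max(0), "px",u[m].mean(),v[m].mean())
    # bench deck plane
    b=W[ok&(W[...,0]>.3)&(W[...,0]<.8)&(W[...,1]>.1)&(W[...,1]<.4)&(W[...,2]>.03)]
    best=None;rng=np.random.default_rng(0)
    for _ in range(3000):
        q=b[rng.choice(len(b),3,False)];nn=np.cross(q[1]-q[0],q[2]-q[0]);l=np.linalg.norm(nn)
        if l<1e-5:continue
        nn/=l
        if nn[2]<0:nn=-nn
        if not .75<nn[2]<.95: continue
        k=(abs((b-q[0])@nn)<.002).sum()
        if best is None or k>best[0]:best=(k,nn,q[0])
    k,nn,q=best;I=b[abs((b-q)@nn)<.003];c=I.mean(0);nn=np.linalg.svd(I-c)[2][2];nn*=np.sign(nn[2])
    print("deck",k,len(b),nn,"tilt",np.degrees(np.arccos(nn[2])),"bearing",np.arctan2(-nn[1],-nn[0]),c)
E
```

```text
top table z 0.0009158709215612796 0.003931158308899728
copper 324 [ 0.4909 -0.2251  0.0601] [0.0536 0.0601 0.0655]
rect ((492.0335693359375, -225.93087768554688), (20.732114791870117, 119.47370910644531), 83.83892059326172)
rack all 1236 ((431.9323425292969, -164.0955810546875), (263.3384094238281, 185.58877563476562), 1.0031806230545044)
red 72 [0.5992 0.2113 0.2418] [0.5877 0.2025 0.2208] [0.6181 0.2201 0.252 ] px 227.125 205.01388888888889
deck 2628 6599 [-0.4935 -0.074   0.8666] tilt 29.93763540867504 bearing 0.1488881870463192 [0.5741 0.2075 0.1149]
scene table z -0.0010861992771665572 0.004538802461473647
copper 492 [ 0.5005 -0.2307  0.0572] [0.0408 0.0572 0.0603]
rect ((458.4656066894531, -211.04136657714844), (47.236488342285156, 192.09901428222656), 81.18582153320312)
rack all 1648 ((498.4248962402344, -163.54782104492188), (168.5923309326172, 123.20716094970703), 85.10968017578125)
red 161 [0.6089 0.2067 0.2269] [0.5945 0.1994 0.2059] [0.6225 0.2323 0.2463] px 410.1304347826087 196.12422360248448
deck 1372 5314 [-0.4921 -0.0849  0.8664] tilt 29.955922737699566 bearing 0.17078731356043586 [0.5855 0.1897 0.119 ]
```

Run:
```python
from h import *
a=cv2.imread("pics/top.png")[150:310,180:430];b=cv2.imread("pics/scene.png")[175:310,300:480]
a=cv2.resize(a,None,fx=3.2,fy=3.2,interpolation=cv2.INTER_CUBIC);cv2.imwrite("pics/topc.png",a)
b=cv2.resize(b,None,fx=4,fy=4,interpolation=cv2.INTER_CUBIC);cv2.imwrite("pics/scc.png",b)
```

```text
(no output)
```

View pics/topc.png

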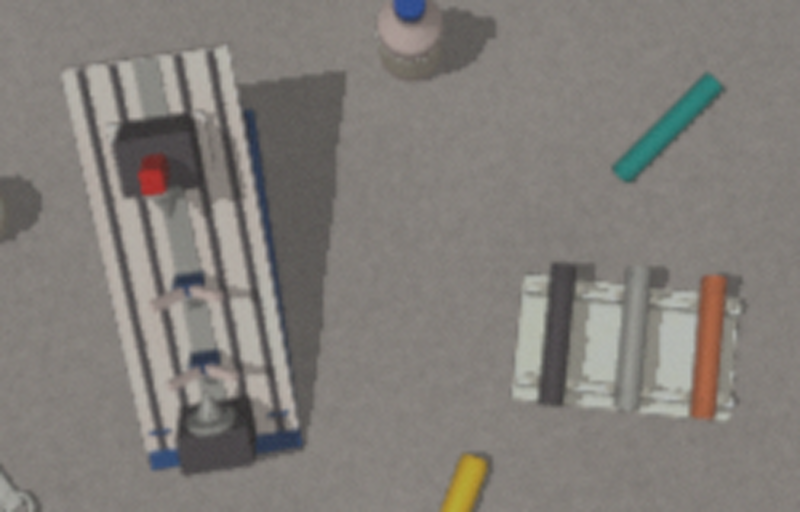

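The crop shows the rests at about (190,290) and (205,365), the cone and headstock at (213,425), and the red post at (153,175). The rack copper tube spans (712,280) to (703,415). Next I'll rise and look at the bench with the wrist camera.

Request:
send_rows --pt "1 0 0 0.05 0.1" --pt "1 0 0 0.05 0.1" --pt "1 0.03 -0.03 0.05 0.1" --pt "1 0.035 -0.035 0.04 0.1" --pt "1 0.035 -0.035 0 0.04"

```text
time: 0.6
tool_pos: [0.2377, 0.4178, 0.4004]
tool_rot: [3.136, 0.006, -2.988]
contact_force: [1.2, 0.8, -1.0]
opening: 0.0916
grip_force: 0.0
```

Request:
send_rows --pt "1 0.035 -0.035 0 0" --pt "1 0.035 -0.035 0 0" --pt "1 0.035 -0.035 0 0" --pt "1 0.035 -0.035 0 0" --pt "1 0.035 -0.035 0 0"

```text
time: 1.1
tool_pos: [0.4128, 0.2406, 0.3961]
tool_rot: [3.141, -0.0, -2.994]
contact_force: [1.0, 1.1, 0.7]
opening: 0.0917
grip_force: 0.0
```

Request:
send_rows --pt "1 0.01 -0.035 0 0" --pt "1 0 -0.02 0 0" --pt "1 0 0 0 0" --pt "1 0 0 0 0" --pt "1 0 0 0 0"

```text
time: 1.6
tool_pos: [0.4216, 0.1882, 0.3962]
tool_rot: [3.141, -0.0, -2.993]
contact_force: [-0.1, -0.2, -0.8]
opening: 0.0915
grip_force: 0.0
```

```bash
cat >> h.py <<'E'
from scipy.spatial.transform import Rotation as R
def wrist(name):
    from cell import observe,read_camera,calibration
    s=observe();p,d=read_camera("wrist");c=calibration("wrist");X=np.eye(4)
    X[:3,:3]=R.from_euler("xyz",s["tool_rot"]).as_matrix();X[:3,3]=s["tool_pos"]
    T=np.linalg.inv(X@c["hand_eye"]);np.savez(name+".npz",p=p,d=d,K=c["intrinsics"],T=T)
    cv2.imwrite(f"pics/{name}.png",p[:,:,::-1]);return s,c
E
python3 -c "
from h import *
s,c=wrist('w1');print(s['time'],s['tool_pos'],s['tool_rot'],s['qpos'],c)"
```

```text
1.6 [0.42162175 0.18820582 0.39622502] [ 3.14112816e+00 -1.16457128e-04 -2.99327396e+00] [ 2.53280391e-01  1.44781931e-01  1.32896187e+00  4.76387300e-04
  1.66791599e+00 -1.46578842e+00] {'intrinsics': array([[371.70893156,   0.        , 318.85468662],
       [  0.        , 371.70893156, 235.73724816],
       [  0.        ,   0.        ,   1.        ]]), 'hand_eye': array([[ 5.55736653e-04,  9.53628966e-01,  3.00984196e-01,
         8.18799137e-02],
       [ 9.99999845e-01, -5.37281909e-04, -1.44090539e-04,
         5.35306422e-04],
       [ 2.43044525e-05,  3.00984230e-01, -9.53629117e-01,
        -1.57292525e-01],
       [ 0.00000000e+00,  0.00000000e+00,  0.00000000e+00,
         1.00000000e+00]])}
```

View pics/w1.png

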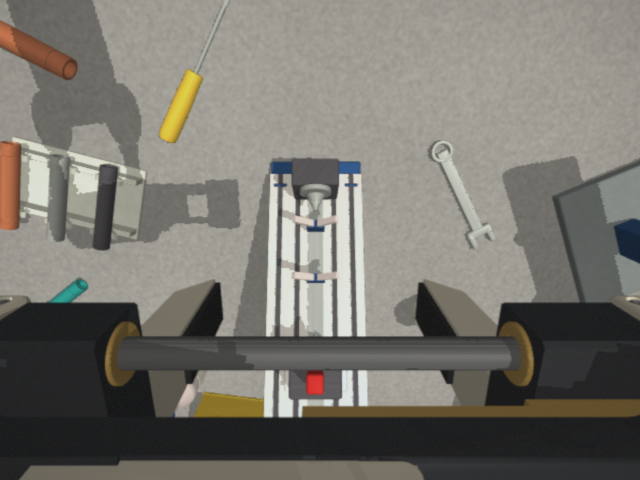

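Wrist view, aligned with the bench: headstock cone at (316,200), V rests at (316,224) and (316,277), red post at (315,383), copper tube at (8,185). Now I'll fit the bench frame.

```bash
cat > fit.py <<'E'
from h import *
np.set_printoptions(precision=4,suppress=True)
def deck(W,ok):
    b=W[ok&(W[...,0]>.3)&(W[...,0]<.8)&(W[...,1]>.08)&(W[...,1]<.35)&(W[...,2]>.03)]
    n=np.array([-.4935,-.074,.8666]);n/=np.linalg.norm(n);c=np.array([.5741,.2075,.1149])
    for t in(.006,.003,.003,.003):
        I=b[abs((b-c)@n)<t];c=I.mean(0);n=np.linalg.svd(I-c,full_matrices=False)[2][2];n*=np.sign(n[2])
    return n,c,I
if __name__=="__main__":
  for nm in("w1","top"):
    p,d,W=load(nm);ok=d>0
    n,c,I=deck(W,ok);print(nm,"n",n,"tilt",np.degrees(np.arccos(n[2])),"bearing",np.arctan2(-n[1],-n[0]),len(I))
    ey=np.cross([0,0,1],-n*np.array([1,1,0]));ey/=np.linalg.norm(ey);ex=np.cross(ey,n)
    Q=I-c;q=np.c_[Q@ex,Q@ey]
    r=cv2.minAreaRect((q*1000).astype(np.float32));print("deck rect",r)
    # edges per x bin
    for x0 in np.arange(-.15,.16,.03):
        s=q[abs(q[:,0]-x0)<.015]
        if len(s)>20: print(round(x0,3),np.percentile(s[:,1],[0.5,99.5])*1000)
    F=(W-c)@np.stack([ex,ey,n],1)
    print("c",c,"ex",ex,"ey",ey)
    hsv=cv2.cvtColor(p,cv2.COLOR_RGB2HSV).astype(int)
    near=ok&(abs(F[...,1])<.05)&(abs(F[...,0])<.25)
    red=near&((hsv[...,0]<8)|(hsv[...,0]>172))&(hsv[...,1]>150)&(F[...,2]>.05)
    f=F[red]*1000;print("red",len(f),np.percentile(f,[2,50,98],axis=0))
    top=f[f[:,2]>np.percentile(f[:,2],98)-3];print("redtop",len(top),np.percentile(top,[2,50,98],axis=0))
    v=near&(F[...,2]>.044)&(F[...,2]<.056)&(F[...,0]<.05)
    f=F[v]*1000
    h=np.histogram(f[:,0],np.arange(-200,60,4));print([(int(a),int(k)) for a,k in zip(h[1],h[0]) if k>4])
    bl=near&(F[...,2]>.058)&(F[...,2]<.066);f=F[bl]*1000
    for lo,hi in((-200,-90),(30,220)):
        g=f[(f[:,0]>lo)&(f[:,0]<hi)]
        if len(g)>10: print("block top",len(g),np.percentile(g,[2,50,98],axis=0))
    np.savez("bench_"+nm+".npz",c=c,ex=ex,ey=ey,n=n)
E
python3 fit.py
```

```text
w1 n [-0.4937 -0.0754  0.8664] tilt 29.959110356205898 bearing 0.15156397438341376 15195
deck rect ((9.588333129882812, 1.02972412109375), (307.79296875, 130.13038635253906), 0.013598854653537273)
-0.15 [-62.4424  64.6299]
-0.12 [-63.5747  65.5726]
-0.09 [-63.0217  64.8757]
-0.06 [-63.4028  65.3482]
-0.03 [-62.9713  65.4907]
0.0 [-63.2042  65.0801]
0.03 [-63.3454  65.3985]
0.06 [-62.9152  64.9085]
0.12 [-63.6159  65.5832]
0.15 [-63.1733  64.902 ]
c [0.5493 0.2019 0.1002] ex [0.8564 0.1308 0.4994] ey [-0.151   0.9885  0.    ]
red 390 [[ 99.0254  -7.0541  83.8018]
 [107.6226   2.0095 100.0244]
 [117.9564  10.0988 102.0088]]
redtop 303 [[ 99.9033  -7.0273  99.0968]
 [109.1845   1.0276 100.3482]
 [117.8976   9.0828 102.2356]]
[(-120, 58), (-116, 20), (-112, 91), (-108, 58), (-104, 50), (-100, 35), (-96, 24), (-92, 9), (-84, 7), (-80, 70), (-76, 74), (-12, 46), (-8, 72), (-4, 40)]
block top 1390 [[-151.397   -27.2185   59.032 ]
 [-132.5803    1.6685   61.4287]
 [-111.8451   29.3177   63.9911]]
block top 786 [[101.4456 -26.3852  58.046 ]
 [117.0546   5.969   58.7509]
 [130.7349  28.4123  6
[... 455 characters left out ...]
  64.8773]
0.15 [-63.8575  65.2546]
c [0.5738 0.2076 0.1149] ex [0.8564 0.1266 0.5005] ey [-0.1462  0.9893  0.    ]
red 72 [[ 74.4984  -7.9436  76.3479]
 [ 86.2059   0.0623  99.3224]
 [ 93.6706   8.2856 104.0235]]
redtop 17 [[ 77.8925  -5.8163 101.2012]
 [ 84.3289   3.2548 101.9009]
 [ 93.3151   7.2074 104.939 ]]
[(-148, 10), (-144, 14), (-140, 21), (-136, 15), (-132, 15), (-128, 9), (-124, 8), (-108, 7), (-104, 11), (-100, 13), (-36, 14), (-32, 17), (40, 5), (44, 5), (48, 5)]
block top 274 [[-176.4383  -28.2454   58.4243]
 [-158.1414   -0.6593   61.7474]
 [-137.5544   27.339    65.4499]]
block top 219 [[ 60.1    -27.7469  58.0886]
 [ 86.9121  -6.2374  59.9311]
 [105.1984  28.365   65.2761]]
```

Request:
send_rows --pt "0.5 0.005 -0.048 0 -0.05" --pt "0.5 0.005 -0.048 0 -0.05" --pt "0.5 0.005 -0.048 0 -0.05" --pt "0.5 0.005 -0.048 0 -0.05" --pt "0.5 0.005 -0.048 0 -0.055"

```text
time: 2.15
tool_pos: [0.447, -0.0535, 0.3964]
tool_rot: [3.141, 0.001, 3.034]
contact_force: [0.3, 0.0, -0.3]
opening: 0.0565
grip_force: 0.0
```

Request:
send_rows --pt "0.5 0.005 -0.048 0 0" --pt "0.5 0.005 -0.048 0 0" --pt "0.5 0.005 -0.048 -0.02 0" --pt "0.5 0 -0.024 -0.04 0" --pt "0.5 0 0 -0.045 0"

```text
time: 2.65
tool_pos: [0.4625, -0.2212, 0.291]
tool_rot: [-3.14, 0.002, 3.032]
contact_force: [0.9, -0.1, -0.2]
opening: 0.046
grip_force: 0.0
```

Request:
send_rows --pt "0.5 0 0 -0.045 0" --pt "0.5 0 0 -0.03 0" --pt "0.5 0 0 0 0" --pt "0.5 0 0 0 0" --pt "0.5 0 0 0 0"

```text
time: 3.15
tool_pos: [0.463, -0.2189, 0.2193]
tool_rot: [-3.14, 0.004, 3.035]
contact_force: [-0.5, -0.5, 0.4]
opening: 0.0456
grip_force: 0.0
```

Run:
```python
from h import *
np.set_printoptions(precision=4,suppress=True)
s,c=wrist('w2');print(s['time'],s['tool_pos'],s['tool_rot'],s['opening'])
p,d,W=load('w2');hsv=cv2.cvtColor(p,cv2.COLOR_RGB2HSV).astype(int)
m=(d>0)&((hsv[...,0]<12)|(hsv[...,0]>170))&(hsv[...,1]>90)&(W[...,2]>.045)&(W[...,2]<.07)&(abs(W[...,0]-.49)<.09)&(abs(W[...,1]+.226)<.04)
f=W[m];print(len(f),f.mean(0),np.percentile(f[:,2],[50,98]))
r=cv2.minAreaRect((f[:,:2]*1000).astype(np.float32));print(r)
q=f[f[:,2]>.0545];print(cv2.minAreaRect((q[:,:2]*1000).astype(np.float32)), q.mean(0))
x=q[:,:2]-q[:,:2].mean(0);v=np.linalg.svd(x,full_matrices=False)[2][0];print("bearing",np.arctan2(v[1]/v[0],1))
```

```text
3.15 [ 0.463  -0.2189  0.2193] [-3.1399  0.0035  3.0347] 0.04563578818675796
2827 [ 0.4862 -0.2269  0.058 ] [0.0586 0.061 ]
((489.9885559082031, -227.3000946044922), (20.78825569152832, 120.06951904296875), 83.77259063720703)
((489.9519958496094, -227.62757873535156), (19.81654167175293, 120.06688690185547), 83.73733520507812) [ 0.4865 -0.2273  0.0585]
bearing -0.11279110281268694
```

View pics/w2.png

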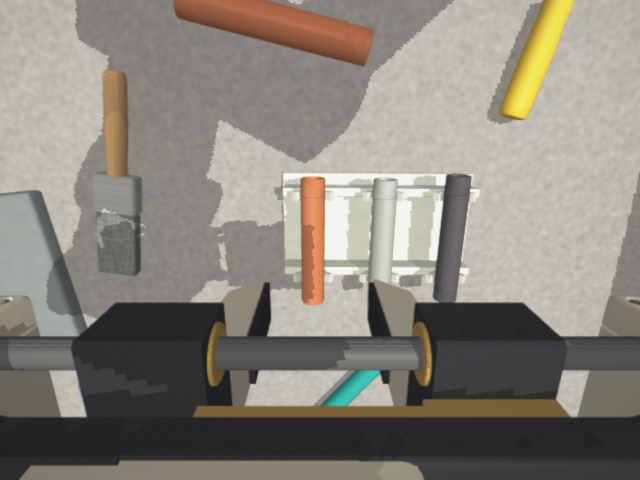

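The copper tube is at (313,240) in the wrist view, fully visible and between the fingers, with a bearing of -0.11 that matches the tool. Descending.

Request:
send_rows --pt "0.5 0.012 -0.004 -0.03 0" --pt "0.5 0.012 -0.004 -0.03 0" --pt "0.5 0 0 -0.03 0" --pt "0.5 0 0 -0.03 0" --pt "0.5 0 0 0 0"

```text
time: 3.7
tool_pos: [0.4845, -0.2257, 0.0951]
tool_rot: [3.139, -0.004, 3.034]
contact_force: [0.3, -0.3, 0.1]
opening: 0.0463
grip_force: 0.0
```

Request:
send_rows --pt "0.5 0 0 -0.025 0" --pt "0.5 0 0 -0.02 0" --pt "0.5 0 0 -0.01 0" --pt "0.5 0 0 0 0" --pt "0.5 0 0 0 0"

```text
time: 4.2
tool_pos: [0.4866, -0.2272, 0.0437]
tool_rot: [-3.141, 0.002, 3.034]
contact_force: [0.0, -0.3, 1.1]
opening: 0.0459
grip_force: 0.0
```

Request:
send_rows --pt "0.5 0 0 -0.0125 0" --pt "0.5 0 0 0 0" --pt "0 0 0 0 0" --pt "0 0 0 0 0" --pt "0 0 0 0 0" --grip_force 12

```text
time: 4.7
tool_pos: [0.4858, -0.2267, 0.0299]
tool_rot: [-3.142, 0.0, 3.034]
contact_force: [0.8, -0.0, 0.5]
opening: 0.0265
grip_force: 0.0
```

Request:
send_rows --pt "0 0 0 0 0" --pt "0 0 0 0 0" --pt "0 0 0 0 0" --pt "0 0 0 0 0"

```text
time: 5.1
tool_pos: [0.4859, -0.2273, 0.03]
tool_rot: [-3.141, 0.001, 3.034]
contact_force: [-1.2, -4.9, 2.1]
opening: 0.0216
grip_force: 12.0
```

Request:
send_rows --pt "0 0 0 0.02 0" --pt "0 0 0 0.04 0" --pt "0 0 0 0.04 0" --pt "0 0 0 0.04 0" --pt "0 0 0 0.04 0"

```text
time: 5.6
tool_pos: [0.4851, -0.2255, 0.2106]
tool_rot: [3.14, -0.002, 3.034]
contact_force: [0.5, 0.0, -1.4]
opening: 0.0215
grip_force: 12.0
```

Request:
send_rows --pt "0 0 0.02 0.04 0.03" --pt "0 0 0.03 0.02 0.05" --pt "0 0 0.04 0 0.05" --pt "0 0 0.04 0 0.05" --pt "0 0 0.04 0 0.05"

```text
time: 6.1
tool_pos: [0.4849, -0.0544, 0.2692]
tool_rot: [3.14, -0.001, -3.017]
contact_force: [0.8, 0.8, -1.6]
opening: 0.0217
grip_force: 12.0
```

Request:
send_rows --pt "0 0 0.04 0 0.025" --pt "0 0 0.04 0 0" --pt "0 0 0.04 0 0" --pt "0 0 0.04 0 0" --pt "0 0 0.03 0 0"

```text
time: 6.6
tool_pos: [0.4844, 0.1362, 0.269]
tool_rot: [3.14, -0.002, -2.993]
contact_force: [0.6, -0.4, -1.0]
opening: 0.022
grip_force: 12.0
```

Request:
send_rows --pt "0 0 0.02 0 0" --pt "0 0 0.01 0 0" --pt "0 0 0 0 0" --pt "0 0 0 0 0"

```text
time: 7.0
tool_pos: [0.4854, 0.1628, 0.2693]
tool_rot: [-3.141, -0.001, -2.994]
contact_force: [-0.2, 0.2, -2.6]
opening: 0.0218
grip_force: 12.0
```

Request:
send_rows --pt "0 0.009 0.017 0 0" --pt "0 0.009 0.017 -0.01 0" --pt "0 0 0 -0.03 0" --pt "0 0 0 -0.03 0" --pt "0 0 0 -0.02 0"

```text
time: 7.5
tool_pos: [0.503, 0.1959, 0.1776]
tool_rot: [-3.141, -0.003, -2.996]
contact_force: [-0.5, -0.6, -2.0]
opening: 0.0214
grip_force: 12.0
```

Request:
send_rows --pt "0 0 0 -0.01 0" --pt "0 0 0 0 0" --pt "0 0 0 0 0"

```text
time: 7.8
tool_pos: [0.5044, 0.197, 0.1706]
tool_rot: [3.141, 0.001, -2.995]
contact_force: [-0.4, -0.2, -0.4]
opening: 0.0214
grip_force: 12.0
```

Run:
```python
from h import *
from fit import deck
np.set_printoptions(precision=4,suppress=True)
s,c=wrist('w3');print(s['time'],s['tool_pos'],s['tool_rot'],s['opening'],s['contact_force'])
p,d,W=load('w3');hsv=cv2.cvtColor(p,cv2.COLOR_RGB2HSV).astype(int)
m=(d>0)&((hsv[...,0]<12)|(hsv[...,0]>170))&(hsv[...,1]>90)&(W[...,2]>.1)&(W[...,0]>.38)&(W[...,0]<.5)&(abs(W[...,1]-.19)<.04)
f=W[m];print(len(f),f.min(0),f.max(0));x=f-f.mean(0);print(np.linalg.svd(x,full_matrices=False)[2][0])
n,c,I=deck(W,d>0);print(n,c,len(I),np.arctan2(-n[1],-n[0]))
b=np.load("bench_w1.npz");S=np.array([.4925,.195,.1193])
F=(W-S)@np.stack([b["ex"],b["ey"],b["n"]],1)*1000
k=(d>0)&~m&(F[...,2]>-1)&(F[...,2]<10)&(abs(F[...,1])<35)&(F[...,0]>-60)&(F[...,0]<0);g=F[k]
print("rest",len(g),np.percentile(g,[2,50,98],axis=0))
f=F[m];print("tube slope frame",f.min(0),f.max(0),f.mean(0))
k=(d>0)&(abs(F[...,2]+45)<3)&(abs(F[...,1])<70)&(F[...,0]<-20)&(F[...,0]>-70);print("deck edge y",np.percentile(F[k][:,1],[.5,50,99.5]),"z",np.median(F[k][:,2]))
k=(d>0)&(abs(F[...,2]-17)<3)&(abs(F[...,1])<40)&(F[...,0]<-70)&(F[...,0]>-125);print("head",np.percentile(F[k],[1,50,99],axis=0))
```

```text
7.8 [0.5044 0.197  0.1706] [ 3.1414  0.0014 -2.9952] 0.02138507003668878 [-0.3536 -0.1528 -0.4045]
7417 [0.4481 0.1793 0.1711] [0.5    0.2085 0.2492]
[0.985  0.1553 0.0753]
[-0.4929 -0.0752  0.8668] [0.4901 0.1939 0.0656] 20873 0.15141207540252477
rest 1012 [[-59.6842 -28.311   -0.6828]
 [-37.8553  -0.7127   3.8993]
 [-32.0522  27.3542   8.0511]]
tube slope frame [ -6.4358 -10.2614  43.577 ] [ 47.9926  13.2686 122.3822] [21.8392  1.0104 78.561 ]
deck edge y [-64.8512  -1.9372  63.768 ] z -45.23689892755282
head [[-111.4345  -29.3137   14.3234]
 [ -91.8782   -0.5239   16.382 ]
 [ -71.0583   28.2138   19.4232]]
```

View pics/w3.png

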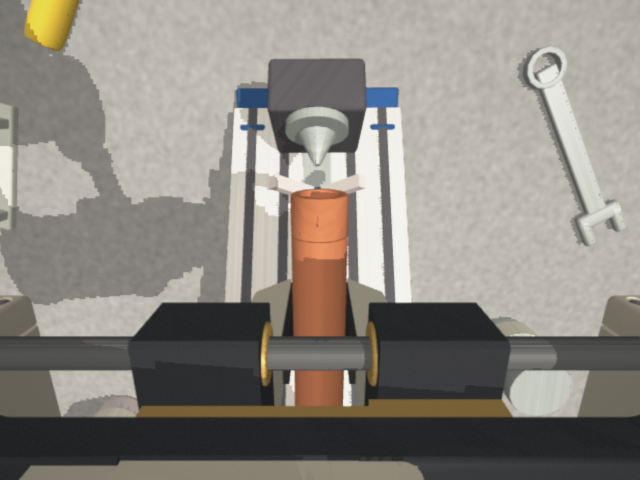

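The tube hangs straight and in line: tube at column 320, cone tip at 318, rest at (318,184). Lowering to the upper rest.

Request:
send_rows --pt "0 -0.001 -0.0005 -0.02 0" --pt "0 0 0 -0.015 0" --pt "0 0 0 -0.01 0" --pt "0 0 0 0 0" --pt "0 0 0 0 0" --grip_force 6

```text
time: 8.35
tool_pos: [0.5032, 0.197, 0.1255]
tool_rot: [3.141, 0.001, -2.994]
contact_force: [0.8, 0.9, -1.5]
opening: 0.0215
grip_force: 6.0
```

Request:
send_rows --pt "0 0 0 -0.003 0" --pt "0 0 0 0 0" --pt "0 0 0 -0.003 0" --pt "0 0 0 0 0"

```text
time: 8.75
tool_pos: [0.5029, 0.1968, 0.1187]
tool_rot: [-3.142, 0.001, -2.994]
contact_force: [0.5, -0.7, 0.7]
opening: 0.022
grip_force: 6.0
```

Request:
send_rows --pt "0 0.0003 0 -0.002 0" --pt "0 0 0 0 0" --pt "0 0.0003 0 -0.002 0" --pt "0 0 0 0 0"

```text
time: 9.15
tool_pos: [0.5031, 0.1967, 0.1144]
tool_rot: [-3.141, -0.001, -2.994]
contact_force: [-0.9, -2.2, -0.8]
opening: 0.0216
grip_force: 6.0
```

Request:
send_rows --pt "0 0.0005 0 -0.002 0" --pt "0 0 0 0 0" --pt "0 0.0007 0 -0.002 0" --pt "0 0 0 0 0"

```text
time: 9.55
tool_pos: [0.5041, 0.1967, 0.1103]
tool_rot: [-3.142, -0.001, -2.994]
contact_force: [-2.6, -3.1, 0.1]
opening: 0.0217
grip_force: 6.9
```

```bash
cat > tube.py <<'E'
from h import *
np.set_printoptions(precision=4,suppress=True)
import sys
nm=sys.argv[1]
s,c=wrist(nm);print(s['time'],s['tool_pos'],s['opening'],s['contact_force'])
p,d,W=load(nm);hsv=cv2.cvtColor(p,cv2.COLOR_RGB2HSV).astype(int)
b=np.load("bench_w1.npz");S=np.array([.4925,.1945,.1193])
F=(W-S)@np.stack([b["ex"],b["ey"],b["n"]],1)*1000
m=(d>0)&((hsv[...,0]<12)|(hsv[...,0]>170))&(hsv[...,1]>90)&(abs(F[...,1])<9)&(F[...,0]>-80)&(F[...,0]<100)&(F[...,2]>2)&(F[...,2]<60)
f=F[m];print(len(f),f.min(0),f.max(0))
# top line: max z per x bin
xs=[];zs=[];ys=[]
for x0 in np.arange(np.percentile(f[:,0],3),np.percentile(f[:,0],97),3):
    g=f[abs(f[:,0]-x0)<1.5]
    if len(g)>20: xs.append(x0);zs.append(np.percentile(g[:,2],95));ys.append(g[:,1].mean())
a=np.polyfit(xs,zs,1);print("x range",xs[0],xs[-1],"top z=%.2f at 0, slope %.3f rad"%(a[1],np.arctan(a[0])),"y fit",np.polyfit(xs,ys,1))
E
python3 tube.py w4
```

```text
9.55 [0.5041 0.1967 0.1103] 0.021739062345586473 [-2.6483 -3.0978  0.0664]
7633 [-37.9556  -8.9926   2.2499] [47.3267  8.9999 25.9555]
x range -35.202565930426545 42.797434069573455 top z=18.21 at 0, slope -0.195 rad y fit [0.0032 0.047 ]
```

The tube is pivoting as planned, with 0.195 rad left to go. Continuing.

Request:
send_rows --pt "0 0.0005 0 -0.002 0" --pt "0 0 0 0 0" --pt "0 0.0005 0 -0.0015 0" --pt "0 0 0 0 0" --pt "0 0 0 0 0"

```text
time: 10.1
tool_pos: [0.5046, 0.1968, 0.1072]
tool_rot: [3.142, -0.002, -2.994]
contact_force: [-6.5, -3.5, 4.2]
opening: 0.0218
grip_force: 9.3
```

```bash
python3 tube.py w5
```

```text
10.1 [0.5046 0.1968 0.1072] 0.021823248258483672 [-6.4637 -3.4592  4.1841]
7975 [-40.9214  -8.9988   2.765 ] [45.3699  8.9971 17.1869]
x range -38.0576857300757 39.9423142699243 top z=13.22 at 0, slope -0.070 rad y fit [-0.0014  0.1166]
```

Request:
send_rows --pt "0 0 0 -0.001 0" --pt "0 0 0 0 0" --pt "0 0 0 -0.001 0" --pt "0 0 0 0 0" --pt "0 0 0 0 0"

```text
time: 10.65
tool_pos: [0.5047, 0.1968, 0.1056]
tool_rot: [-3.142, -0.001, -2.994]
contact_force: [-6.6, -3.6, 6.3]
opening: 0.022
grip_force: 9.9
```

```bash
python3 tube.py w6
```

```text
10.65 [0.5047 0.1968 0.1056] 0.02196076619133073 [-6.6065 -3.5569  6.3395]
7900 [-42.0881  -8.9965   2.0287] [44.1495  8.9958 12.7906]
x range -39.34805446856361 41.65194553143639 top z=10.93 at 0, slope -0.009 rad y fit [-0.0031  0.1423]
```

The tube now lies in both rests (0.009 rad off, z about 0). Next I'll ease it down the slope onto the headstock cone.

Request:
send_rows --pt "0 -0.0026 -0.0004 -0.0017 0" --pt "0 -0.0026 -0.0004 -0.0015 0" --pt "0 0 0 0 0" --pt "0 -0.0026 -0.0004 -0.0015 0" --pt "0 0 0 0 0"

```text
time: 11.2
tool_pos: [0.5, 0.1956, 0.1019]
tool_rot: [-3.141, 0.006, -2.994]
contact_force: [1.8, -4.4, 4.0]
opening: 0.0219
grip_force: 6.0
```

Request:
send_rows --pt "0 -0.0026 -0.0004 -0.0015 0" --pt "0 0 0 0 0" --pt "0 -0.0017 -0.0003 -0.001 0" --pt "0 0 0 0 0"

```text
time: 11.6
tool_pos: [0.4958, 0.1949, 0.0994]
tool_rot: [-3.141, 0.006, -2.994]
contact_force: [1.7, -4.5, 5.2]
opening: 0.0218
grip_force: 6.0
```

```bash
python3 tube.py w7
```

```text
11.6 [0.4958 0.1949 0.0994] 0.021788037821026254 [ 1.7202 -4.5472  5.1538]
7980 [-53.4649  -8.9986   3.3161] [32.9386  8.9987 12.2263]
x range -50.49560776650879 30.50439223349121 top z=10.35 at 0, slope -0.002 rad y fit [0.0003 0.0636]
```

Request:
send_rows --pt "0.3 0 0 0 0" --pt "0.5 0 0 0 0" --pt "0.5 0 0 0 0" --pt "0.5 0 0 0 0" --pt "0.5 0 0 0.01 0"

```text
time: 12.15
tool_pos: [0.4924, 0.1949, 0.1071]
tool_rot: [-3.142, -0.003, -2.994]
contact_force: [-0.3, -0.5, 0.9]
opening: 0.046
grip_force: 0.0
```

Request:
send_rows --pt "0.5 0 0 0.03 0" --pt "0.5 0 0 0.04 0" --pt "0.5 0 0 0.04 0" --pt "0.5 0 0 0.04 0" --pt "0.5 0 0 0.03 0"

```text
time: 12.65
tool_pos: [0.4936, 0.1951, 0.2916]
tool_rot: [3.141, 0.004, -2.994]
contact_force: [0.7, 0.0, 0.4]
opening: 0.0459
grip_force: 0.0
```

Request:
send_rows --pt "0.5 -0.03 0 0.03 0" --pt "0.5 -0.03 0 0.02 0" --pt "0.5 -0.02 0 0 0" --pt "0.5 0 0 0 0" --pt "0.5 0 0 0 0"

```text
time: 13.15
tool_pos: [0.4135, 0.195, 0.3385]
tool_rot: [3.141, 0.001, -2.994]
contact_force: [0.9, 0.9, 0.3]
opening: 0.0462
grip_force: 0.0
```

```bash
python3 tube.py w8
cat > post.py <<'E'
from h import *
import sys
np.set_printoptions(precision=4,suppress=True)
p,d,W=load(sys.argv[1]);hsv=cv2.cvtColor(p,cv2.COLOR_RGB2HSV).astype(int)
b=np.load("bench_w1.npz");S=np.array([.4925,.1945,.1193])
F=(W-S)@np.stack([b["ex"],b["ey"],b["n"]],1)*1000
r=(d>0)&((hsv[...,0]<8)|(hsv[...,0]>172))&(hsv[...,1]>150)&(F[...,2]>15)&(F[...,0]>60)&(F[...,0]<200)&(abs(F[...,1])<30)
f=F[r];t=f[f[:,2]>np.percentile(f[:,2],98)-4];print("red",len(f),"top",len(t),np.percentile(t,[2,50,98],axis=0))
E
python3 post.py w8;python3 post.py w1;python3 post.py top
```

```text
13.15 [0.4135 0.195  0.3385] 0.04623056808404765 [0.8576 0.9389 0.3189]
1871 [-53.5782  -8.9922   3.0977] [65.3782  8.692  12.0458]
x range -49.38251232386433 61.61748767613567 top z=10.37 at 0, slope 0.004 rad y fit [0.0004 0.1845]
red 387 top 337 [[139.8642  -8.3064  53.4253]
 [148.5666  -0.2135  55.1124]
 [158.0174   7.8601  57.1174]]
red 72 top 25 [[145.4238  -5.3438  55.2168]
 [154.7954   2.0195  56.694 ]
 [162.1379   7.6939  59.892 ]]Traceback (most recent call last):
  File "post.py", line 8, in <module>
    f=F[r];t=f[f[:,2]>np.percentile(f[:,2],98)-4];print("red",len(f),"top",len(t),np.percentile(t,[2,50,98],axis=0))
                      ~~~~~~~~~~~~~^^^^^^^^^^^
    return _quantile_unchecked(
        a, q, axis, out, overwrite_input, method, keepdims, weights)
    return _ureduce(a,
                    func=_quantile_ureduce_func,
    ...<5 lines>...
                    overwrite_input=overwrite_input,
                    method=method)
    r = func(a, **kwargs)
    result = _quantile(arr,
                       quantiles=q,
    ...<2 lines>...
                       out=out,
                       weights=wgt)
    slices_having_nans = np.isnan(arr[-1, ...])
                                  ~~~^^^^^^^^^
IndexError: index -1 is out of bounds for axis 0 with size 0
```

View pics/w8.png

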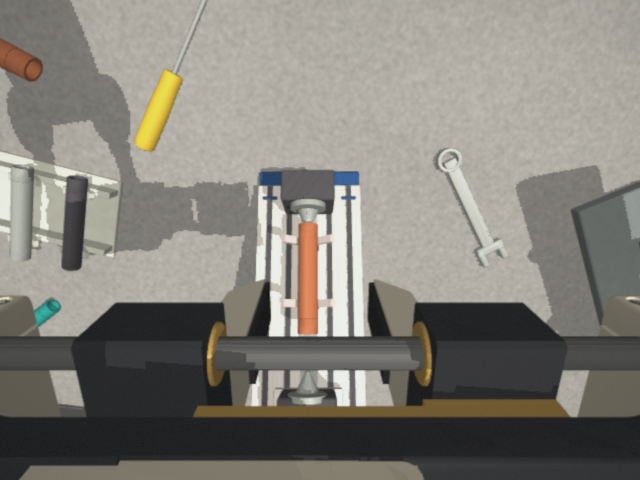

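The tube lies in the rests between the cones: headstock cone at (307,210), tube from (308,225) to (309,332), tailstock cone at (308,380). Its middle is about 6 mm uphill of the seat. Next is the red post.

Request:
send_rows --pt "0.5 0.03 0.003 0 0" --pt "0.5 0.04 0.003 0 0" --pt "0.5 0.04 0.003 0 0" --pt "0.5 0.04 0.003 0 0" --pt "0.5 0.03 0.003 -0.01 0"

```text
time: 13.7
tool_pos: [0.5966, 0.2096, 0.3272]
tool_rot: [-3.142, 0.001, -2.995]
contact_force: [0.3, -0.4, -0.6]
opening: 0.0455
grip_force: 0.0
```

Request:
send_rows --pt "0.5 0.005 0.001 -0.03 0" --pt "0.5 0 0 -0.02 0" --pt "0.5 0 0 0 0" --pt "0.5 0 0 0 0"

```text
time: 14.1
tool_pos: [0.5989, 0.2108, 0.2776]
tool_rot: [-3.142, -0.001, -2.995]
contact_force: [0.4, -0.7, 0.9]
opening: 0.0461
grip_force: 0.0
```

Request:
send_rows --pt "0.5 0 0 -0.03 0" --pt "0.5 0 0 -0.02 0" --pt "0.5 0 0 -0.015 0" --pt "0.5 0 0 0 0" --pt "0.5 0 0 0 0" --grip_force 25

```text
time: 14.6
tool_pos: [0.5992, 0.2111, 0.2147]
tool_rot: [3.141, 0.003, -2.994]
contact_force: [0.2, -0.5, 1.1]
opening: 0.0459
grip_force: 0.0
```

Request:
send_rows --pt "0 0 0 0 0" --pt "0 0 0 0 0" --pt "0 0 0 0 0" --pt "0 0 0 0 0" --pt "0 0 0 0 0"

```text
time: 15.1
tool_pos: [0.5986, 0.2103, 0.2134]
tool_rot: [-3.141, 0.001, -2.995]
contact_force: [0.1, -3.7, 1.7]
opening: 0.0179
grip_force: 25.0
```

Request:
send_rows --pt "0 -0.0043 -0.0006 -0.0025 0" --pt "0 -0.0043 -0.0007 -0.0025 0" --pt "0 -0.0043 -0.0006 -0.0025 0" --pt "0 -0.0043 -0.0007 -0.0025 0" --pt "0 0 0 0 0"

```text
time: 15.6
tool_pos: [0.5804, 0.2075, 0.2027]
tool_rot: [-3.141, -0.001, -2.995]
contact_force: [-0.5, -5.5, 3.3]
opening: 0.018
grip_force: 25.0
```

Request:
send_rows --pt "0 -0.0043 -0.0006 -0.0025 0" --pt "0 -0.0043 -0.0007 -0.0025 0" --pt "0 -0.0043 -0.0006 -0.0025 0" --pt "0 -0.0043 -0.0007 -0.0025 0" --pt "0 0 0 0 0"

```text
time: 16.1
tool_pos: [0.5632, 0.2049, 0.1927]
tool_rot: [-3.14, -0.001, -2.995]
contact_force: [-1.5, -5.9, 2.7]
opening: 0.018
grip_force: 25.0
```

Request:
send_rows --pt "0 -0.0026 -0.0004 -0.0015 0" --pt "0 -0.0026 -0.0004 -0.0015 0" --pt "0 0 0 0 0" --pt "0 0 0 0 0"

```text
time: 16.5
tool_pos: [0.5583, 0.2042, 0.1899]
tool_rot: [-3.141, -0.001, -2.995]
contact_force: [-0.3, -5.9, 2.8]
opening: 0.018
grip_force: 25.0
```

Request:
send_rows --pt "0 -0.0017 -0.0003 -0.001 0" --pt "0 -0.0017 -0.0003 -0.001 0" --pt "0 0 0 0 0"

```text
time: 16.8
tool_pos: [0.5551, 0.2037, 0.188]
tool_rot: [-3.141, 0.0, -2.995]
contact_force: [2.0, -5.6, 3.5]
opening: 0.0177
grip_force: 25.0
```

Request:
send_rows --pt "0 -0.0017 -0.0003 -0.001 0" --pt "0 0 0 0 0" --pt "0 -0.0017 -0.0003 -0.001 0" --pt "0 0 0 0 0"

```text
time: 17.2
tool_pos: [0.5518, 0.2032, 0.186]
tool_rot: [-3.141, 0.0, -2.995]
contact_force: [1.1, -3.9, 3.2]
opening: 0.0181
grip_force: 25.0
```

Run:
```python
from h import *
np.set_printoptions(precision=2,suppress=True)
from cell import *
s,c=wrist('w9');print(s['tool_pos'],s['contact_force'])
p,d=read_camera("top");c=calibration("top");np.savez("top2.npz",p=p,d=d,K=c["intrinsics"],T=c["world_to_cam"])
b=np.load("bench_w1.npz");S=np.array([.4925,.1945,.1193])
for n in("w9","top2","w8"):
    p,d,W=load(n);hsv=cv2.cvtColor(p,cv2.COLOR_RGB2HSV).astype(int)
    F=(W-S)@np.stack([b["ex"],b["ey"],b["n"]],1)*1000
    m=(d>0)&(abs(hsv[...,0]-6)<7)&(hsv[...,1]>90)&(abs(F[...,1])<9)&(F[...,0]>-80)&(F[...,0]<85)&(F[...,2]>2)&(F[...,2]<16)
    f=F[m];print(n,len(f),np.percentile(f,[.5,50,99.5],axis=0) if len(f) else '')
```

```text
[0.55 0.2  0.19] [ 1.15 -3.92  3.16]
w9 6028 [[-58.54  -8.88   4.52]
 [  6.1   -0.03   8.66]
 [ 59.88   8.87  11.01]]
top2 11 [[30.34  4.24  7.41]
 [48.79  7.27  9.75]
 [57.    8.6  11.92]]
w8 1871 [[-52.88  -8.85   3.62]
 [  8.39   0.2    8.5 ]
 [ 65.12   8.67  11.22]]
```

Request:
send_rows --pt "0 -0.0009 -0.0001 -0.0005 0" --pt "0 0 0 0 0" --pt "0 -0.0009 -0.0001 -0.0005 0" --pt "0 0 0 0 0"

```text
time: 17.7
tool_pos: [0.5503, 0.2029, 0.1852]
tool_rot: [-3.141, 0.001, -2.995]
contact_force: [2.6, -4.3, 2.5]
opening: 0.018
grip_force: 25.0
```

Request:
send_rows --pt "0 -0.0009 -0.0001 -0.0005 0" --pt "0 0 0 0 0" --pt "0 -0.0009 -0.0001 -0.0005 0" --pt "0 0 0 0 0"

```text
time: 18.1
tool_pos: [0.5491, 0.2027, 0.1844]
tool_rot: [-3.141, 0.003, -2.995]
contact_force: [5.1, -4.8, 4.5]
opening: 0.0177
grip_force: 25.0
```

Request:
send_rows --pt "0 -0.0009 -0.0001 -0.0005 0" --pt "0 0 0 0 0" --pt "0 -0.0009 -0.0001 -0.0005 0" --pt "0 0 0 0 0"

```text
time: 18.5
tool_pos: [0.5486, 0.2027, 0.1842]
tool_rot: [-3.141, 0.006, -2.995]
contact_force: [7.6, -4.0, 4.7]
opening: 0.018
grip_force: 25.0
```

Request:
send_rows --pt "0 -0.0009 -0.0001 -0.0005 0" --pt "0 0 0 0 0" --pt "0 -0.0009 -0.0001 -0.0005 0" --pt "0 0 0 0 0"

```text
time: 18.9
tool_pos: [0.5484, 0.2026, 0.184]
tool_rot: [-3.141, 0.01, -2.995]
contact_force: [13.0, -4.1, 6.7]
opening: 0.0177
grip_force: 25.0
```

```bash
python3 tube.py w10
```

```text
18.9 [0.5484 0.2026 0.184 ] 0.017731840628725824 [13.04   -4.06    6.6583]
7857 [-62.1807  -8.998    2.688 ] [95.242   8.9973 59.8489]
x range -56.295619618363204 90.7043803816368 top z=13.24 at 0, slope 0.196 rad y fit [ 0.0007 -0.0276]
```

The position has stalled and the force is up to 13 N, so the tube is seated. Releasing and backing off.

Request:
send_rows --pt "0.3 0 0 0 0" --pt "0.5 0 0 0 0" --pt "0.5 0 0 0 0" --pt "0.5 0 0 0.01 0" --pt "0.5 0 0 0.03 0"

```text
time: 19.45
tool_pos: [0.5429, 0.2028, 0.2199]
tool_rot: [-3.141, -0.007, -2.994]
contact_force: [-0.1, 0.4, -1.1]
opening: 0.0456
grip_force: 0.0
```

Request:
send_rows --pt "0.5 0 0 0.04 0" --pt "0.5 0 0 0.04 0" --pt "0.5 -0.03 0 0.04 0" --pt "0.5 -0.04 0 0 0" --pt "0.5 -0.04 0 0 0"

```text
time: 19.95
tool_pos: [0.4337, 0.2031, 0.3435]
tool_rot: [3.141, 0.003, -2.995]
contact_force: [-0.9, 0.4, -0.4]
opening: 0.0458
grip_force: 0.0
```

Request:
send_rows --pt "0.5 -0.03 0 0.03 0" --pt "1 0 0 0.02 0" --pt "1 0 0 0 0" --pt "1 0 0 0 0" --pt "1 0 0 0 0"

```text
time: 20.45
tool_pos: [0.4047, 0.2029, 0.3909]
tool_rot: [-3.141, -0.002, -2.995]
contact_force: [-0.3, 0.0, -1.0]
opening: 0.0733
grip_force: 0.0
```

```bash
sed -i 's/F\[...,2\]<60)/F[...,2]<14)/; s/F\[...,0\]<100/F[...,0]<66/' tube.py; python3 tube.py w11; python3 post.py w11
```

```text
20.45 [0.4047 0.2029 0.3909] 0.07333321040004512 [-0.2666  0.0348 -1.0499]
1433 [-61.9543  -8.9625   3.5051] [57.2698  8.643  12.5698]
x range -57.81232053223182 53.18767946776818 top z=11.01 at 0, slope 0.002 rad y fit [0.0021 0.1962]
red 113 top 15 [[ 73.6084  15.6919 359.1579]
 [ 73.6791  17.3249 359.9438]
 [ 73.709   18.9704 361.4805]]
```

View pics/w11.png

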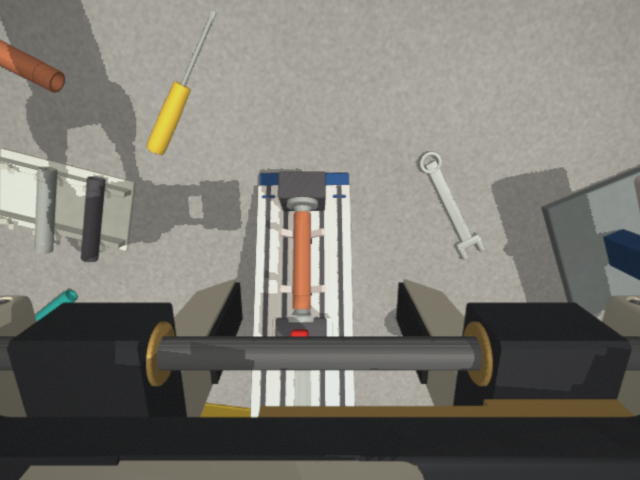

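The tube (302,260) sits on both cones: it rose about 0.6 mm onto the centre line, and its axis is 0.002 rad off the slope. The other tubes are unmoved. Handing in.

```bash
python3 -c "
from cell import *
print(hand_in())"
```

```text
the job is handed in; nothing more can be done
None
```

I mounted the copper tube between the two cones, slid the tailstock up until it stalled at 13 N, and handed the job in at about 20 s; hand-in returned no verdict, and I inferred the tailstock position (about 0.08 m) from arm travel.

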